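# Hang the parts bin on the bench rack and slide it home into its notch

### The arm

A 7-joint arm with a two-finger parallel gripper is mounted at the origin on the work surface. World frame = base frame: x ahead of the robot, y to its left, z up, the work surface at z = 0. Lengths are in m, angles in rad, forces in N, time in s.
With the tool pointing down it reaches from about 0.425 to 1.025 m from the base axis. Payload 9.4 kg.
Tool frame: the origin (TCP) lies on the centre line of the jaws, within the pads' length; the fingertips stand 22 mm ahead of it and the grasp point (between the pads) lies 3 mm ahead of it; z points along the fingers, y is the line along which they close (so a half turn about z gives the same grasp; the last joint's range is limited). The gripper opens to 85 mm and grips with 20 to 120 N. Pads are 22 mm wide; open, the fingers measure 114 mm over their backs; the gripper's body (76 mm by 85 mm) begins 54 mm behind the grasp point. The pads swing forward as they close: fully open they stand 13 mm farther back than shut.
Start: joints at [-1.42, 0.599, -0.003, 1.599, 0.002, 0.943, -0.08], TCP at [0.164, 0.706, 0.253] pointing down, gripper open.
Joint ranges: [-2.57, 2.57], [-0.35, 1.97], [-1.29, 1.29], [0.11, 2.56], [-1.05, 4.19], [0.11, 1.86], [-2.63, 2.63]. Speed limits (rad/s): [2.22, 2.22, 3.01, 3.01, 3.14, 3.14, 3.14].

### API

Orientations are given as a rotation vector (axis times angle).
In Python, from station import * gives the robot as it stands.
- The arm moves only by the tool move_arm, never from a script. Its argument "plan" is a list that holds one entry, the list of rows, each a list of 6 numbers: the shift along the tool's x, y, z in m, then the turn, a rotation vector about the tool's x, y, z in rad. A call has 1 to 10 rows; each row is the pose to reach, as a shift and turn from the pose commanded when the call began, along the tool's axes at that moment; what a row does not reach only later rows make up. A row lasts 1/12 s, in which the tool goes at most 41.7 mm and 7.16 degrees, less where a joint would pass 70% of its speed; a pose out of reach is approached as far as the arm can. A call with a gripper value outside its range is refused whole. "fingers" is the finger opening in m, from 0 to 0.0854, set as the call begins (left out, the last holds). The fingers move at their own pace and stop on an object; the grip force is fixed at half the most. Time passes only in rows, so rows that repeat a pose let the fingers close. It gives the time, the measured TCP pose, the force, the opening and the grip force at its end, in the units of the state.
- state(): the state, without advancing time (a new reading comes with each control period).
- camera(name): name is "side" or "top" or "wrist"; returns a dict with "img" (480x640x3 uint8, red, green, blue), "range_z" (480x640 float32, m along the optical axis (not along the pixel's ray), 0 where there is no reading), "fx", "fy", "cx", "cy" (pixels), "dist_coeffs" ([k1, k2, p1, p2, k3] as OpenCV has them; the pictures are not rectified), "world_from_camera" (4x4, takes a point from camera to world coordinates). Camera axes: x right, y down, z forward; pixel columns grow to the right and rows downward; lengths in m; the calibration is good to about 2 mm. A picture is of the moment at which its call begins.
- hand_in(): hands the job in; it is judged then, once.
Trained networks look in a picture, given as the dict that the camera call returned (one of the last four; its "shot" number tells which), for a name from the list of things; names that differ only in an ending like _2 or _b are one class to them, and where a whole thing is asked for, a point or a joint stands for the part that bears it (a point fixed in the world has none). Each returns a list of dicts, best first, with "p" (0 to 1); they miss things now and then, are a little off and sometimes report something else, mostly with a low value. They report only what shows in the picture. A call takes as long as a camera call. They do not tell look-alikes from the thing itself.
- outline_of(picture, query): "pixels" (480x640 bool, what is visible of it) and "location" ([column, row] in pixels, amid what is visible of it).
- mark_of(picture, query): "location" ([column, row] in pixels: a listed point, or the origin of a listed thing).
The state is a dict: "t": time; "qpos": joint angles; "joint_velocities": joint speeds; "tau": joint torques, N m; "tcp_pos": TCP position; "orientation": TCP orientation; "ft_force": force on the tool from outside, world axes, zero at the start; "moment": the same for the moment, N m; "opening": finger opening in m; "gripper_force": force on a finger pad.
Only numpy, scipy, OpenCV 4.12 (cv2) and the standard library are available. Lean on these libraries where they do the work, as an engineer would, in place of code of your own. Each camera call takes 0.05 s, during which the arm holds its last target. There are 200 camera calls.

### The job

Hang the open parts bin that stands on the bench, with the control unit lying in it, on the rack's rail: set its rear hook over the rail at the opening between the two retaining strips, then slide it along under the strip towards the hanging bin of the same size, feeling for the notch in the rail there, until its hook drops fully into the notch, and let go. Do not spill the control unit, shift the two pieces already hanging on the rail or disturb the other parts lying on the bench.

Things in the scene. Friction and masses are not known exactly. Their poses are not given: they have to be found in the camera images.
- bin: open grey parts bin on the bench, 130 mm long (x), 100 wide (y), 75 high, walls 4; 0.2 kg. Origin: centre of its underside, z up. Low front (36 mm) at its -x; back wall with the hook at +x, outer face at x = 65. Carried by its rod (point bin_rod)
- bin_rod (a point): middle of the bin's steel carrying rod: straight, 10 mm diameter, along the bin's y, free over 92 mm between the side walls, 62 mm above the bin's underside at its x = 0; 27 mm free below it over the load, 55 mm clear before and behind it. Axes as the bin's
- bin_lip (a point): middle of the foot of the bin's hook lip, 75 mm behind the origin, 60 above the underside. Hook 84 mm wide: a 4 mm thick crown (underside level with the bin's rim, 75 mm up) runs back from the back wall, then a 4 mm lip goes down 16 mm, flared backward at its foot. Slot between wall and lip: 8 mm, x = 65 to 73. Axes as the bin's
- load: control unit in a cast alloy case, 90 x 70 x 26 mm, lying loose in the bin; origin at the centre of its underside; 0.15 to 0.4 kg and not centred, so the bin's balance differs from run to run
- rack: steel bench rack, fixed. Origin on the bench below the front face of its rail, at the rail's middle; x away from the robot, y along the rail, z up. End plates' inner faces at y = -330 and 330 mm. A rest strip 80 to 100 mm up, in the rail's plane, steadies the bins' back walls. A bin hung on the plain rail has its origin at x = -65, z = 82 mm, front drooping 0.04 rad
- rail_top (a point): middle of the rail's upper edge, 160 mm up (rail: smooth flat strip 5 mm thick, 30 high). Two fixed retaining strips lie over it from y = 60 to 330 and -60 to -330 mm, underside 8 mm above the edge: a seated crown passes under with 4 mm play, one carried higher is blocked. Hooks go on only between them, y = -60 to 60. Axes as the rack's
- notch_zone_left (a point): middle of the stretch of the rail's edge that holds the notch of the half at +y (141.5 mm from the rail's middle). That half is adjustable: its notch's middle lies up to 24 mm either way along the rail from here, is not measured and must be felt. Notch 6 mm deep, floor 86 mm long for the 84 mm hook, 45 degree shoulders: a bin slid on lightly drops in, and rides out again if dragged on
- notch_zone_right (a point): the same for the half of the rail at -y; the two halves are set independently. A bin in a notch hangs 6 mm lower than on the plain rail (its lip's foot about 139 mm above the bench instead of 145)
- deep_bin: hanging bin of the same shape and size as bin, full of relays, loose on the rail close to one end plate (left or right varies). Origin and axes as bin. Between it and the opening the rail's edge has one locating notch, under the strip. The other half of the rail has one too, not to be used
- tray: shallow hanging tray, 110 x 100 mm, rim 25 mm high with a 75 mm high back plate, hooked on the rail near the other end; origin on its underside, 65 mm in front of the outer face of its back plate
- spare_unit: bystander: control unit 120 x 100 x 30 mm on the bench; origin at the centre of its underside
- fuse_box: bystander: black fuse box 130 x 90 x 49 mm on the bench; origin at the centre of its underside
Mind the look-alikes: they are no part of the job. What is shaped like the bin but green or purple is not meant.

How it is judged:
On the way:
1. the bin's hook is over the rail, lip behind it, at the opening between the retaining strips (x of bin_lip in the frame of rack between 0.004 and 0.018 m and z of bin_lip in the frame of rack between 0.138 and 0.154 m and y of bin_lip in the frame of rack between -0.04 and 0.04 m), for 0.1 s.
At the end, for the whole second after the job is handed in: The bin hangs at rest on the rail by its hook, level within 0.1 rad, in the notch on the deep bin's side: lip behind the rail with its foot no more than 142 mm above the bench (about 139 mm in the notch, 145 mm on the plain rail) (x of bin_lip in the frame of rack between 0.004 and 0.016 m and z of bin_lip in the frame of rack between 0.134 and 0.142 m and angle between bin's own z axis and vertical below 0.1 rad and ((y of deep_bin in the frame of rack above 0.2 m and y of bin in the frame of rack between 0.11 and 0.173 m) or (y of deep_bin in the frame of rack below -0.2 m and y of bin in the frame of rack between -0.173 and -0.11 m)) and linear speed of bin below 0.02 m/s and angular speed of bin below 0.2 rad/s); the robot touches nothing.
It fails at once if the control unit leaves the bin (z of load in the frame of bin above 0.04 m or z of load in the frame of bin below -0.02 m).
It fails at once if the hanging deep bin or the shallow tray is shifted by more than 15 mm (distance of any of deep_bin, tray from where it was at the start of the episode above 0.015 m).
It fails at once if the spare control unit or the fuse box on the bench is moved by more than 20 mm (distance of any of spare_unit, fuse_box from where it was at the start of the episode above 0.02 m).
It also fails if it takes over 58 s, if anything falls off the work surface, if the arm or the gripper's body presses on something with over 40 N, if the wrist force passes 120 N, or if a joint passes its speed limit or range.

## Working session

There is one attempt and no reset: what is moved stays moved. The work goes in short steps, Python scripts to look and compute and a tool call to move; the robot and the scene stay as the last step left them, time stands still between calls to the robot, and variables do not carry over. Pictures are saved under pics/ and viewed, at most 10 in all, crops included, and the job is handed in when it is done.

Besides the shell and the picture viewer there is one more tool, called after "Emit:" as a command line: name --argument value ..., lists and objects as JSON in quotes. move_arm: Moves the arm, as the interface text tells. Its arguments: {"type":"object","properties":{"plan":{"type":"array","items":{"type":"array","items":{"type":"array","items":{"type":"number"}}}},"fingers":{"type":"number"}},"required":["plan"]}

```bash
mkdir -p pics
cat > h.py <<'E'
from station import *
import numpy as np, cv2
from scipy.spatial.transform import Rotation as R
def px2w(c,uv,z=None,rng=None):
    K=np.array([[c["fx"],0,c["cx"]],[0,c["fy"],c["cy"]],[0,0,1]]);T=np.array(c["world_from_camera"])
    p=cv2.undistortPoints(np.array(uv,float).reshape(-1,1,2),K,np.array(c["dist_coeffs"],float)).reshape(-1,2)
    d=np.c_[p,np.ones(len(p))]
    if rng is not None: P=d*np.array(rng).reshape(-1,1)
    dw=d@T[:3,:3].T
    if rng is not None: return P@T[:3,:3].T+T[:3,3]
    s=(z-T[2,3])/dw[:,2]; return T[:3,3]+dw*s[:,None]
def cloud(c,mask):
    m=mask&(c["range_z"]>0); v,u=np.nonzero(m)
    return px2w(c,np.c_[u,v],rng=c["range_z"][v,u])
E
cat > a.py <<'E'
from h import *
s=state();print({k:np.round(s[k],3) for k in ("t","tcp_pos","orientation","ft_force","opening")})
ims=[]
for n in ("top","side"):
    c=camera(n);ims.append(c["img"])
    for q in ("bin","bin_rod","bin_lip","rack","rail_top","notch_zone_left","notch_zone_right","deep_bin","tray","load","spare_unit","fuse_box"):
        for m in mark_of(c,q)[:4]:
            u,v=m["location"]; iu,iv=int(round(u)),int(round(v))
            r=c["range_z"][min(max(iv,0),479),min(max(iu,0),639)]
            w=px2w(c,[[u,v]],rng=[r])[0]
            print(n,q,round(m["p"],2),np.round([u,v]),np.round(w,3))
    cv2.imwrite(f"pics/{n}0.png",c["img"][:,:,::-1])
E
python3 a.py
```

```text
{'t': np.float64(0.0), 'tcp_pos': array([0.164, 0.706, 0.252]), 'orientation': array([-3.570e-01, -3.121e+00,  2.000e-03]), 'ft_force': array([ 0.567,  0.683, -0.216]), 'opening': np.float64(0.085)}
top bin 0.9 [310. 278.] [0.423 0.127 0.062]
top bin 0.77 [374. 299.] [ 0.368 -0.065  0.007]
top bin 0.66 [162. 319.] [0.302 0.569 0.002]
top bin_rod 0.97 [310. 274.] [0.438 0.128 0.034]
top bin_rod 0.95 [155. 318.] [0.3   0.569 0.078]
top bin_rod 0.56 [374. 295.] [ 0.374 -0.058  0.061]
top bin_lip 0.91 [172. 336.] [0.25  0.518 0.08 ]
top bin_lip 0.76 [312. 253.] [0.492 0.123 0.078]
top bin_lip 0.65 [375. 318.] [ 0.308 -0.06   0.076]
top rail_top 0.95 [336. 178.] [0.696 0.055 0.161]
top notch_zone_left 0.86 [290. 176.] [0.75  0.194 0.01 ]
top notch_zone_right 0.62 [392. 179.] [ 0.746 -0.125  0.001]
top deep_bin 0.78 [246. 207.] [0.622 0.316 0.112]
top tray 0.56 [433. 208.] [ 0.623 -0.229  0.112]
top tray 0.44 [244. 204.] [0.631 0.32  0.111]
top load 0.97 [307. 274.] [0.437 0.136 0.031]
top spare_unit 0.61 [221. 291.] [0.383 0.39  0.036]
top fuse_box 0.69 [475. 286.] [ 0.405 -0.362  0.039]

[... 318 characters left out ...]
94.] [0.247 0.542 0.041]
side bin_lip 0.64 [297. 245.] [0.498 0.117 0.082]
side bin_lip 0.6 [259. 336.] [ 0.293 -0.053  0.064]
side rack 0.66 [369. 247.] [ 0.696  0.057 -0.003]
side rail_top 0.66 [376. 211.] [0.696 0.051 0.158]
side notch_zone_left 0.84 [345. 174.] [0.703 0.196 0.167]
side notch_zone_right 0.93 [410. 246.] [ 0.791 -0.005  0.007]
side deep_bin 0.97 [302. 179.] [0.612 0.273 0.133]
side tray 0.57 [419. 322.] [ 0.609 -0.234  0.103]
side load 0.97 [272. 268.] [0.41  0.091 0.075]
side load 0.55 [372. 249.] [0.698 0.047 0.001]
side spare_unit 0.92 [218. 215.] [0.381 0.37  0.031]
side fuse_box 0.84 [382. 440.] [ 0.402 -0.381  0.036]
side fuse_box 0.52 [296. 247.] [0.495 0.115 0.077]
```

View pics/top0.png

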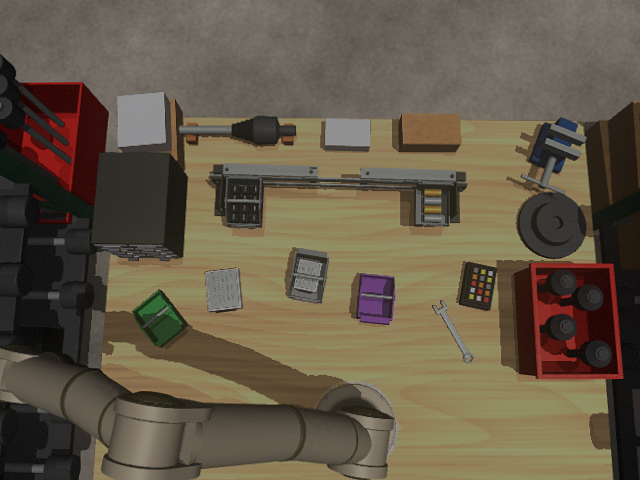

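View pics/side0.png

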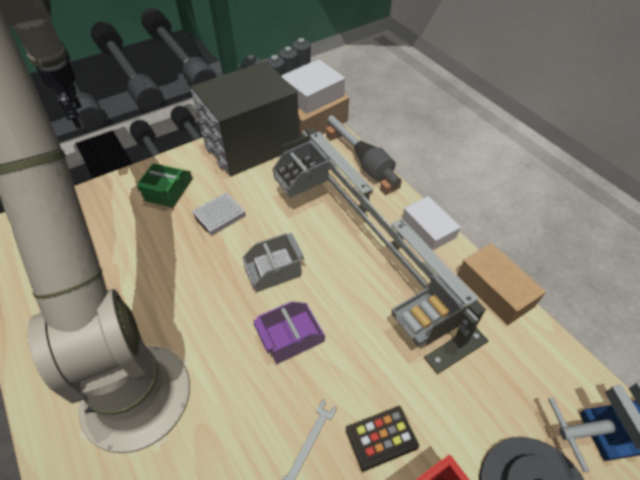

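The top view shows the grey bin at (310,275) with its hook towards the rail, the deep bin at the left end (243,203), i.e. +y, and the tray at the right end. The purple bin at (375,298) stands beside the grey one. The side view agrees. Next I fit the poses.

```bash
cat > b.py <<'E'
from h import *
c=camera("top")
o=[x for x in outline_of(c,"bin") if abs(x["location"][0]-310)<25]
print([ (x["p"],x["location"]) for x in o])
P=cloud(c,o[0]["pixels"]); 
for lo,hi in((.066,.095),(.0,.095)):
    Q=P[(P[:,2]>lo)&(P[:,2]<hi)]
    r=cv2.minAreaRect((Q[:,:2]).astype(np.float32)); print(len(Q),r)
rod=P[(P[:,2]>.055)&(P[:,2]<.075)]; 
full=cloud(c,np.ones((480,640),bool))
F=full[(full[:,0]>.62)&(full[:,0]<.78)&(full[:,1]>-.35)&(full[:,1]<.46)]
# rail in opening
for lo,hi in((.152,.166),(.166,.19)):
    Q=F[(F[:,2]>lo)&(F[:,2]<hi)]
    print(lo,len(Q),[np.round(np.percentile(Q[:,i],[0,5,50,95,100]),3) for i in range(3)])
    for y in np.arange(-.3,.42,.04):
        q=Q[abs(Q[:,1]-y)<.02]
        if len(q): print(round(y,2),len(q),np.round(q[:,0].min(),4),np.round(np.median(q[:,0]),4),np.round(q[:,0].max(),4),np.round(np.median(q[:,2]),4))
b=o[0]["pixels"]; v,u=np.nonzero(b); 
im=c["img"][v.min()-10:v.max()+10,u.min()-10:u.max()+10,::-1]
# rack yaw from the networks' notch points at z=.16
for q in("rail_top","notch_zone_left","notch_zone_right"):
    for m in mark_of(c,q)[:1]: print(q,m["p"],px2w(c,[m["location"]],z=.16))
for q,z in(("bin_rod",.062),("bin_lip",.06),("bin",0)):
    for m in mark_of(c,q)[:3]: print(q,round(m["p"],2),px2w(c,[m["location"]],z=z))
c=camera("side")
for q,z in(("bin_rod",.062),("bin_lip",.06),("bin",0),("rail_top",.16),("notch_zone_left",.16),("notch_zone_right",.16),("rack",0)):
    for m in mark_of(c,q)[:3]: print("side",q,round(m["p"],2),px2w(c,[m["location"]],z=z))
E
python3 b.py
```

```text
[(0.62, [309.9, 276.2])]
331 ((0.4477488100528717, 0.13068336248397827), (0.10386241227388382, 0.11487773060798645), 81.59280395507812)
1171 ((0.43694400787353516, 0.13269317150115967), (0.1100851520895958, 0.16253094375133514), 82.28398895263672)
0.152 935 [array([0.621, 0.635, 0.694, 0.709, 0.735]), array([-0.317, -0.296,  0.115,  0.392,  0.419]), array([0.152, 0.153, 0.16 , 0.165, 0.166])]
-0.3 90 0.6232 0.6808 0.7199 0.161
-0.26 49 0.6798 0.6857 0.7169 0.1613
-0.22 47 0.6808 0.686 0.7248 0.1615
-0.18 46 0.6808 0.6901 0.7194 0.1595
-0.14 33 0.6887 0.692 0.7274 0.1585
-0.1 28 0.6893 0.6922 0.724 0.157
-0.06 34 0.6913 0.6943 0.7205 0.1563
-0.02 39 0.6915 0.6946 0.726 0.1598
0.02 32 0.6922 0.6947 0.6978 0.1598
0.06 40 0.693 0.6968 0.7008 0.1587
0.1 35 0.6934 0.6971 0.7124 0.1596
0.14 34 0.6942 0.698 0.7335 0.1597
0.18 33 0.6959 0.7 0.7329 0.157
0.22 28 0.6973 0.7004 0.7265 0.1566
0.26 92 0.6233 0.6915 0.72 0.1578
0.3 58 0.6289 0.6961 0.7346 0.1626
0.34 57 0.6276 0.696 0.7075 0.1615
0.38 129 0.6209 0.6837 0.7226 0.1585
0.166 2482 [array([0.62 , 0.686, 0.71 , 0.729, 0.737]), array([-0.
[... 1437 characters left out ...]
6 0.12725997 0.062     ]]
side bin_rod 0.62 [[ 0.36334326 -0.06812384  0.062     ]]
side bin_lip 0.73 [[0.50237618 0.12998941 0.06      ]]
side bin_lip 0.65 [[ 0.29430247 -0.05185225  0.06      ]]
side bin_lip 0.63 [[0.25713052 0.52989679 0.06      ]]
side bin 0.95 [[0.41739122 0.13139525 0.        ]]
side bin 0.9 [[ 0.37224418 -0.06191237  0.        ]]
side bin 0.59 [[0.29976869 0.58219335 0.        ]]
side rail_top 0.95 [[0.69254278 0.05061875 0.16      ]]
side rail_top 0.62 [[0.39131512 0.04505878 0.16      ]]
side notch_zone_left 0.81 [[0.70093915 0.19589728 0.16      ]]
side notch_zone_right 0.86 [[ 0.70266292 -0.08840834  0.16      ]]
side rack 0.67 [[0.69540278 0.05179149 0.        ]]
```

```bash
cat >> h.py <<'E'
def row(target,yaw):
    "row from the present pose to TCP target, pointing down, tool y at angle yaw in the world"
    s=state();R0=R.from_rotvec(s["orientation"]);y=np.array([np.cos(yaw),np.sin(yaw),0]);z=np.array([0,0,-1.])
    R1=R.from_matrix(np.c_[np.cross(y,z),y,z])
    print("row",np.round(R0.inv().apply(np.array(target)-s["tcp_pos"]),4),np.round((R0.inv()*R1).as_rotvec(),4))
E
python3 -c "
from h import *
row([.42,.132,.27],-.13)"
```

```text
row [-0.3793 -0.5016 -0.0167] [ 1.000e-04 -0.000e+00  1.473e+00]
```

Emit:
move_arm --plan '[[[-0.379,-0.502,-0.017,0,0,1.473],[-0.379,-0.502,-0.017,0,0,1.473],[-0.379,-0.502,-0.017,0,0,1.473],[-0.379,-0.502,-0.017,0,0,1.473],[-0.379,-0.502,-0.017,0,0,1.473],[-0.379,-0.502,-0.017,0,0,1.473],[-0.379,-0.502,-0.017,0,0,1.473],[-0.379,-0.502,-0.017,0,0,1.473],[-0.379,-0.502,-0.017,0,0,1.473],[-0.379,-0.502,-0.017,0,0,1.473]]]' --fingers 0.05

```text
t: 2.93
tcp_pos: [0.3336, 0.324, 0.2649]
orientation: [-2.122, -2.316, -0.001]
ft_force: [1.1, -0.7, 0.0]
opening: 0.0497
gripper_force: 0.0
```

```bash
python3 -c "
from h import *
row([.42,.132,.27],-.13)"
```

```text
row [-0.1988  0.0694 -0.0052] [ 0.0004 -0.001   0.2171]
```

Emit:
move_arm --plan '[[[-0.199,0.069,-0.005,0,0,0.217],[-0.199,0.069,-0.005,0,0,0.217],[-0.199,0.069,-0.005,0,0,0.217],[-0.199,0.069,-0.005,0,0,0.217],[-0.199,0.069,-0.005,0,0,0.217],[-0.199,0.069,-0.005,0,0,0.217],[-0.199,0.069,-0.005,0,0,0.217],[-0.199,0.069,-0.005,0,0,0.217]]]'

```text
t: 3.6
tcp_pos: [0.4203, 0.1343, 0.2697]
orientation: [-2.355, -2.078, -0.001]
ft_force: [0.9, -0.1, 0.0]
opening: 0.0499
gripper_force: 0.0
```

```bash
cat > c.py <<'E'
from h import *
s=state();print(np.round(s["tcp_pos"],4),np.round(s["orientation"],3),s["ft_force"])
c=camera("wrist");cv2.imwrite("pics/w1.png",c["img"][:,:,::-1])
print(np.round(c["world_from_camera"],3))
for q,z in(("bin_rod",.062),("bin_lip",.06),("bin",0),("load",.004)):
    for m in mark_of(c,q)[:2]: print(q,round(m["p"],2),np.round(m["location"]),px2w(c,[m["location"]],z=z))
P=cloud(c,np.ones((480,640),bool))
P=P[(abs(P[:,0]-.43)<.12)&(abs(P[:,1]-.132)<.085)]
Q=P[(P[:,2]>.07)&(P[:,2]<.09)]
print(len(Q),cv2.minAreaRect(Q[:,:2].astype(np.float32)))
Q=P[(P[:,2]>.062)&(P[:,2]<.072)&(abs(P[:,1]-.132)<.035)&(abs(P[:,0]-.428)<.025)]
if len(Q)>5:
    f=np.polyfit(Q[:,1],Q[:,0],1); print("rod",len(Q),Q.mean(0),f,Q[:,2].max(),np.std(Q[:,0]-np.polyval(f,Q[:,1])))
E
python3 c.py
```

```text
[0.4203 0.1343 0.2697] [-2.355e+00 -2.078e+00 -1.000e-03] [ 0.90021838 -0.13785528  0.028192  ]
[[ 0.992 -0.119 -0.036  0.429]
 [-0.124 -0.948 -0.293  0.21 ]
 [ 0.001  0.295 -0.955  0.391]
 [ 0.     0.     0.     1.   ]]
bin_rod 0.83 [326. 213.] [[0.42476797 0.1374541  0.062     ]]
bin_rod 0.6 [299. 401.] [[ 0.3710487  -0.06425402  0.062     ]]
bin_lip 0.63 [410. 216.] [[0.50072021 0.12501809 0.06      ]]
bin 0.68 [302. 365.] [[ 0.37192192 -0.06237438  0.        ]]
bin 0.56 [324. 204.] [[0.42295571 0.13374125 0.        ]]
load 0.67 [333. 197.] [[0.43397626 0.14089496 0.004     ]]
3405 ((0.44852131605148315, 0.1318429708480835), (0.1060781255364418, 0.109557144343853), 80.96981048583984)
rod 845 [0.42651477 0.13297112 0.0670962 ] [0.16035847 0.40519172] 0.07058076220543025 0.002901710168109465
```

View pics/w1.png

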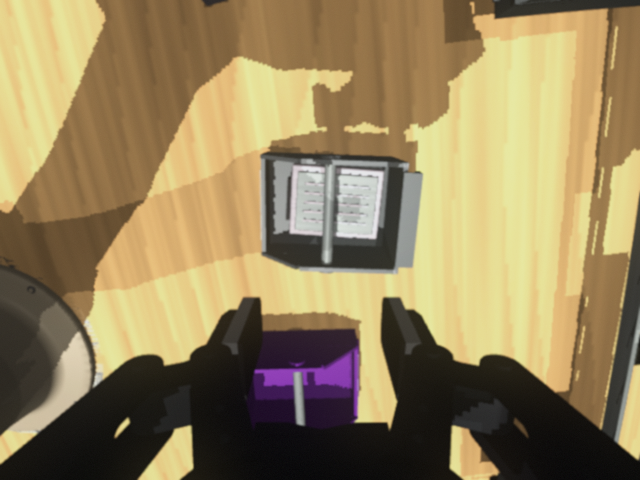

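The wrist view shows the grey bin at (330,213) with its rod vertical at column 328 and the unit lying flat. The purple bin is clear of it at (305,390). Now the grasp.

```bash
python3 -c "
from h import *
row([.4267,.135,.13],-.158);row([.4267,.135,.066],-.158)"
```

```text
row [0.0005 0.0068 0.1394] [-0.0003  0.      0.0367]
row [0.0005 0.0069 0.2034] [-0.0003  0.      0.0367]
```

Emit:
move_arm --plan '[[[0,0.0065,0.14,0,0,0.037],[0,0.0065,0.14,0,0,0.037],[0,0.0065,0.14,0,0,0.037],[0,0.0065,0.14,0,0,0.037],[0,0.0065,0.14,0,0,0.037],[0,0.0065,0.14,0,0,0.037]]]'

```text
t: 4.35
tcp_pos: [0.4264, 0.1334, 0.1291]
orientation: [-2.392, -2.036, 0.004]
ft_force: [-0.4, 0.7, 0.4]
opening: 0.0497
gripper_force: 0.0
```

```bash
python3 -c "
from h import *
print(state()['tcp_pos']);row([.4267,.135,.066],-.158)"
```

```text
[0.4263633  0.13340749 0.12909654]
row [0.0017 0.0002 0.0631] [-0.002   0.0013 -0.0025]
```

Emit:
move_arm --plan '[[[0.002,0,0.03,0,0,0],[0.002,0,0.063,0,0,0],[0.002,0,0.063,0,0,0],[0.002,0,0.063,0,0,0]]]'

```text
t: 4.68
tcp_pos: [0.4269, 0.1353, 0.0672]
orientation: [-2.392, -2.035, 0.002]
ft_force: [-0.1, -0.0, 0.6]
opening: 0.0502
gripper_force: 0.0
```

Emit:
move_arm --plan '[[[0,0,0,0,0,0],[0,0,0,0,0,0],[0,0,0,0,0,0],[0,0,0,0,0,0],[0,0,0,0,0,0],[0,0,0,0,0,0],[0,0,0,0,0,0],[0,0,0,0,0,0]]]' --fingers 0.0

```text
t: 5.35
tcp_pos: [0.4276, 0.1357, 0.0683]
orientation: [2.392, 2.036, 0.004]
ft_force: [-0.9, -0.1, 16.2]
opening: 0.0077
gripper_force: 58.8
```

Emit:
move_arm --plan '[[[0,0,-0.01,0,0,0],[0,0,-0.03,0,0,0],[0,0,-0.06,0,0,0],[0,0,-0.06,0,0,0],[0,0,-0.06,0,0,0],[0,0,-0.06,0,0,0]]]'

```text
t: 5.85
tcp_pos: [0.4269, 0.1356, 0.1268]
orientation: [2.392, 2.037, 0.001]
ft_force: [0.1, 0.9, -5.2]
opening: 0.0078
gripper_force: 60.7
```

```bash
cat > d.py <<'E'
from h import *
import sys
s=state();print({k:np.round(s[k],4) for k in("t","tcp_pos","orientation","ft_force","moment","opening","gripper_force")})
for n in("wrist","side"):
    c=camera(n);cv2.imwrite(f"pics/{n}_{sys.argv[1]}.png",c["img"][:,:,::-1])
    if n=="wrist": w=c["img"]
    else: sd=c["img"]
cv2.imwrite(f"pics/p_{sys.argv[1]}.png",np.hstack([cv2.resize(w,(400,300)),cv2.resize(sd[120:360,170:490],(400,300),interpolation=cv2.INTER_CUBIC)])[:,:,::-1])
E
python3 d.py lift
```

```text
{'t': np.float64(5.85), 'tcp_pos': array([0.4269, 0.1356, 0.1268]), 'orientation': array([2.3919e+00, 2.0366e+00, 1.5000e-03]), 'ft_force': array([ 0.1179,  0.9492, -5.1565]), 'moment': array([-0.0036,  0.0758,  0.0317]), 'opening': np.float64(0.0078), 'gripper_force': np.float64(60.6962)}
```

View pics/p_lift.png

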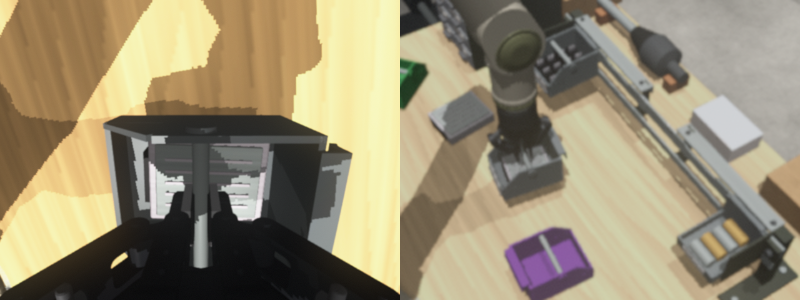

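The wrist and side views show the bin held by its rod, unit still inside; I need its pitch.

```bash
cat > e.py <<'E'
from h import *
def binframe(yaw,n="wrist"):
    s=state();c=camera(n);P=cloud(c,np.ones((480,640),bool))
    o=np.array(s["tcp_pos"])-[0,0,.003]
    Rb=R.from_euler("z",yaw).as_matrix(); return (P-o)@Rb,s
def report(yaw):
    B,s=binframe(yaw); print(s["t"],np.round(s["tcp_pos"],4),np.round(s["ft_force"],2),np.round(s["moment"],3))
    B=B[(abs(B[:,0])<.1)&(abs(B[:,1])<.07)&(B[:,2]>-.07)&(B[:,2]<.05)]
    W=B[(B[:,1]>.043)&(B[:,2]>-.02)]
    for x in np.arange(-.02,.065,.01):
        q=W[abs(W[:,0]-x)<.005]
        if len(q)>5: print("rim x%.3f z98 %.4f ymax %.4f"%(x,np.percentile(q[:,2],95),q[:,1].max()))
    for x in np.arange(.056,.086,.004):
        q=B[(abs(B[:,0]-x)<.002)&(abs(B[:,1])<.045)&(B[:,2]>-.01)]
        if len(q)>5: print("crown x%.3f n%d z %.4f"%(x,len(q),np.median(q[:,2])))
    C=B[(B[:,0]>.066)&(B[:,0]<.08)&(B[:,2]>.0)&(abs(B[:,1])<.046)]
    if len(C)>20: 
        f=np.polyfit(C[:,0],C[:,2],1);print("crown slope",f[0],"mean",C.mean(0),"y",C[:,1].min(),C[:,1].max(),"xmax",np.percentile(C[:,0],98))
if __name__=="__main__":
    import sys; report(float(sys.argv[1]))
E
python3 e.py -.158
```

```text
5.95 [0.4266 0.1353 0.126 ] [-0.31 -0.34 -4.7 ] [-0.021  0.054  0.003]
rim x-0.020 z98 0.0114 ymax 0.0503
rim x-0.010 z98 0.0113 ymax 0.0531
rim x0.000 z98 0.0112 ymax 0.0532
rim x0.010 z98 0.0112 ymax 0.0531
rim x0.020 z98 0.0112 ymax 0.0503
rim x0.030 z98 0.0112 ymax 0.0503
rim x0.040 z98 0.0111 ymax 0.0502
rim x0.050 z98 0.0111 ymax 0.0502
rim x0.060 z98 0.0111 ymax 0.0502
crown x0.060 n5335 z 0.0049
crown x0.064 n1779 z 0.0144
crown x0.068 n1761 z 0.0144
crown x0.072 n1922 z 0.0143
crown x0.076 n1380 z 0.0142
crown slope -0.09323046011554839 mean [0.07151746 0.01619064 0.01396209] y -0.019590097465679038 0.04242570137520791 xmax 0.07663841126906847
```

```bash
python3 -c "
from h import *
row([.44,.135,.2],-.158);row([.59,.05,.2],-.025)"
```

```text
row [ 0.002   0.0131 -0.0741] [-0.0012  0.0007 -0.0028]
row [-0.0579  0.1748 -0.0743] [-0.0012  0.0006 -0.1358]
```

Emit:
move_arm --plan '[[[0,0.0,-0.025,0,0,0],[0,0.005,-0.05,0,0,-0.01],[-0.005,0.02,-0.07,0,0,-0.03],[-0.012,0.04,-0.074,0,0,-0.05],[-0.02,0.065,-0.074,0,0,-0.07],[-0.03,0.09,-0.074,0,0,-0.09],[-0.04,0.115,-0.074,0,0,-0.11],[-0.048,0.14,-0.074,0,0,-0.13],[-0.055,0.16,-0.074,0,0,-0.134],[-0.058,0.175,-0.074,0,0,-0.134]]]'

```text
t: 6.83
tcp_pos: [0.5917, 0.0477, 0.1992]
orientation: [-2.253, -2.189, 0.003]
ft_force: [-0.3, -1.2, -3.3]
opening: 0.0075
gripper_force: 60.9
```

Emit:
move_arm --plan '[[[0,0,0,0,0,0],[0,0,0,0,0,0],[0,0,0,0,0,0]]]'

```text
t: 7.08
tcp_pos: [0.5893, 0.05, 0.1994]
orientation: [-2.25, -2.19, 0.003]
ft_force: [-0.5, 0.3, -4.2]
opening: 0.0078
gripper_force: 60.9
```

```bash
cat > f.py <<'E'
from e import *
report(-.025)
B,s=binframe(-.025)
B0=B.copy()
z=B[:,2]+s["tcp_pos"][2]-.003
M=(B[:,0]>.06)&(B[:,0]<.18)&(abs(B[:,1])<.12)
for y in np.arange(-.1,.121,.01):
    m=M&(abs(B[:,1]-y)<.005)&(z>.15)&(z<.165)&(B[:,0]>.08); q=B[m]
    m2=M&(abs(B[:,1]-y)<.005)&(z>.166)&(z<.18)&(B[:,0]>.08);q2=B[m2]
    print("y%.2f"%y,len(q),np.round(np.percentile(q[:,0],[1,10,50,90,99]),4) if len(q)>5 else "", np.round(np.percentile(z[m],[50,95]),4) if len(q)>5 else "",len(q2),np.round(np.percentile(q2[:,0],[1,50,99]),4) if len(q2)>5 else "")
E
python3 f.py; python3 d.py pre
```

```text
7.0833 [0.5893 0.05   0.1994] [-0.54  0.34 -4.21] [ 0.005  0.083 -0.003]
rim x-0.020 z98 0.0111 ymax 0.0505
rim x-0.010 z98 0.0112 ymax 0.0531
rim x0.000 z98 0.0112 ymax 0.0533
rim x0.010 z98 0.0113 ymax 0.0532
rim x0.020 z98 0.0112 ymax 0.0503
rim x0.030 z98 0.0113 ymax 0.0503
rim x0.040 z98 0.0113 ymax 0.0503
rim x0.050 z98 0.0113 ymax 0.0503
rim x0.060 z98 0.0114 ymax 0.0502
crown x0.060 n5310 z 0.0050
crown x0.064 n1783 z 0.0146
crown x0.068 n1757 z 0.0147
crown x0.072 n1975 z 0.0147
crown x0.076 n1392 z 0.0146
crown x0.080 n7 z -0.0026
crown slope -0.0908334287355885 mean [0.0715352  0.01642186 0.01432817] y -0.019256771636560106 0.04235101954417255 xmax 0.07663450189356856
y-0.10 0   0 
y-0.09 0   0 
y-0.08 0   0 
y-0.07 92 [0.1271 0.1277 0.1282 0.1286 0.129 ] [0.1535 0.1586] 244 [0.1232 0.1335 0.1389]
y-0.06 541 [0.1274 0.1283 0.1337 0.1367 0.1383] [0.1577 0.1637] 900 [0.1092 0.1265 0.1381]
y-0.05 0   0 
y-0.04 0   0 
y-0.03 0   0 
y-0.02 0   0 
y-0.01 0   0 
y-0.00 0   0 
y0.01 0   0 
y0.02 0   0 
y0.03 302 [0.103  0.1035 0.1045 0.1082 0.109 ] [0.1605 0.162 ] 0 
y0.04 544 [0.
[... 349 characters left out ...]
.1598 0.162 ] 1406 [0.105  0.1135 0.1242]
y0.09 693 [0.1027 0.1033 0.104  0.1075 0.1088] [0.1597 0.162 ] 1305 [0.105  0.1122 0.1218]
y0.10 682 [0.1028 0.1033 0.1041 0.1076 0.1088] [0.1585 0.1617] 1218 [0.1048 0.1111 0.1202]
y0.11 497 [0.1027 0.1032 0.1045 0.1079 0.109 ] [0.1548 0.1565] 1112 [0.1046 0.1101 0.1179]
y0.12 252 [0.1024 0.1032 0.1045 0.1078 0.1089] [0.1548 0.1561] 510 [0.1047 0.1093 0.1161]
{'t': np.float64(7.1833), 'tcp_pos': array([0.5894, 0.0504, 0.2   ]), 'orientation': array([-2.2497e+00, -2.1910e+00,  1.8000e-03]), 'ft_force': array([-0.9573, -0.0315, -3.8349]), 'moment': array([ 0.0281,  0.0431, -0.0472]), 'opening': np.float64(0.0079), 'gripper_force': np.float64(60.8736)}
```

View pics/p_pre.png

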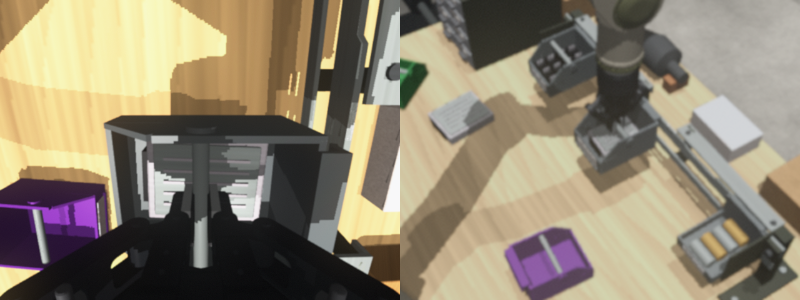

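The wrist view, with the depth readings, shows the rail at 103–109 mm ahead of the rod, parallel to the hook. The left strip starts about 58 mm to +y, and the rail edge drops about 6 mm from about 105 mm to +y, which is the near shoulder of the notch. I move in and lower the hook.

Emit:
move_arm --plan '[[[0,0.018,0,0,0,0],[0,0.037,0,0,0,0],[0,0.037,0.005,0,0,0],[0,0.037,0.015,0,0,0],[0,0.037,0.02,0,0,0],[0,0.037,0.025,0,0,0],[0,0.037,0.025,0,0,0]]]'

```text
t: 7.87
tcp_pos: [0.626, 0.049, 0.1741]
orientation: [-2.25, -2.19, 0.003]
ft_force: [0.3, 0.3, -3.9]
opening: 0.0077
gripper_force: 61.1
```

```bash
python3 f.py | grep -v " 0   0"
```

```text
7.8667 [0.626  0.049  0.1741] [ 0.28  0.29 -3.94] [0.03  0.017 0.018]
rim x-0.020 z98 0.0122 ymax 0.0504
rim x-0.010 z98 0.0116 ymax 0.0531
rim x0.000 z98 0.0108 ymax 0.0531
rim x0.010 z98 0.0100 ymax 0.0530
rim x0.020 z98 0.0093 ymax 0.0501
rim x0.030 z98 0.0085 ymax 0.0501
rim x0.040 z98 0.0077 ymax 0.0500
rim x0.050 z98 0.0069 ymax 0.0500
rim x0.060 z98 0.0060 ymax 0.0499
crown x0.060 n4002 z 0.0000
crown x0.064 n1882 z 0.0090
crown x0.068 n1620 z 0.0089
crown x0.072 n1735 z 0.0085
crown x0.076 n1670 z 0.0082
crown x0.080 n23 z 0.0074
crown slope -0.09985083927795028 mean [0.07196229 0.01431992 0.00843448] y -0.02293888472116357 0.045303081106572274 xmax 0.07761353323673421
y0.06 0   328 [0.0803 0.0899 0.1005]
y0.07 0   1840 [0.0802 0.0901 0.1003]
y0.08 0   1840 [0.0802 0.0908 0.1003]
y0.09 0   2008 [0.0801 0.0903 0.1004]
y0.10 0   2022 [0.0802 0.0893 0.0991]
y0.11 0   1867 [0.0802 0.0884 0.0969]
y0.12 0   3
```

Emit:
move_arm --plan '[[[0,0,0.005,0,0,0],[0,0,0.01,0,0,0],[0,0,0.013,0,0,0],[0,0,0.015,0,0,0],[0,0,0.017,0,0,0],[0,0,0.018,0,0,0],[0,0,0.018,0,0,0]]]'

```text
t: 8.55
tcp_pos: [0.6276, 0.0489, 0.1575]
orientation: [2.251, 2.191, 0.0]
ft_force: [-0.2, 0.4, -3.7]
opening: 0.0072
gripper_force: 61.3
```

```bash
python3 f.py | grep -v " 0   0"|grep -v "^y"; python3 d.py low
```

```text
8.55 [0.6276 0.0489 0.1575] [-0.19  0.42 -3.75] [0.029 0.083 0.013]
rim x-0.020 z98 0.0119 ymax 0.0504
rim x-0.010 z98 0.0113 ymax 0.0531
rim x0.000 z98 0.0108 ymax 0.0531
rim x0.010 z98 0.0103 ymax 0.0529
rim x0.020 z98 0.0099 ymax 0.0501
rim x0.030 z98 0.0094 ymax 0.0500
rim x0.040 z98 0.0090 ymax 0.0499
rim x0.050 z98 0.0084 ymax 0.0499
rim x0.060 z98 0.0078 ymax 0.0700
crown x0.060 n4552 z 0.0018
crown x0.064 n1783 z 0.0109
crown x0.068 n1775 z 0.0107
crown x0.072 n1709 z 0.0106
crown x0.076 n1554 z 0.0103
crown x0.080 n7 z 0.0090
crown slope -0.043338694963989774 mean [0.07174704 0.01571208 0.01030365] y -0.021880097735560274 0.045955692270737515 xmax 0.0773168380964803
{'t': np.float64(8.65), 'tcp_pos': array([0.6276, 0.0489, 0.1576]), 'orientation': array([2.2512e+00, 2.1912e+00, 2.0000e-04]), 'ft_force': array([ 0.447 , -0.2655, -3.2799]), 'moment': array([ 0.0426, -0.0245,  0.0032]), 'opening': np.float64(0.0077), 'gripper_force': np.float64(61.2711)}
```

Emit:
move_arm --plan '[[[0,0,0.001,0,0,0],[0,0,0.002,0,0,0],[0,0,0.003,0,0,0],[0,0,0.004,0,0,0],[0,0,0.005,0,0,0],[0,0,0.005,0,0,0]]]'

```text
t: 9.25
tcp_pos: [0.6278, 0.0485, 0.153]
orientation: [2.251, 2.191, 0.001]
ft_force: [-0.4, 0.1, 3.1]
opening: 0.0072
gripper_force: 62.1
```

```bash
python3 f.py | grep -v " 0   0"|grep -v "^y"; python3 -c "
from h import *
row([.6276,.19,.1525],-.025)"
```

```text
9.25 [0.6278 0.0485 0.153 ] [-0.42  0.13  3.07] [-0.209  0.011  0.122]
rim x-0.020 z98 0.0108 ymax 0.0501
rim x-0.010 z98 0.0110 ymax 0.0531
rim x0.000 z98 0.0110 ymax 0.0532
rim x0.010 z98 0.0113 ymax 0.0532
rim x0.020 z98 0.0113 ymax 0.0502
rim x0.030 z98 0.0115 ymax 0.0502
rim x0.040 z98 0.0115 ymax 0.0504
rim x0.050 z98 0.0117 ymax 0.0504
rim x0.060 z98 0.0118 ymax 0.0700
crown x0.060 n5403 z 0.0056
crown x0.064 n1860 z 0.0151
crown x0.068 n1873 z 0.0151
crown x0.072 n1879 z 0.0152
crown x0.076 n1205 z 0.0152
crown slope 0.0055265411009780135 mean [0.07126125 0.01682666 0.01493081] y -0.01862456779614125 0.04593064632857198 xmax 0.07635707046803517
row [ 0.1414 -0.004   0.0005] [ 0.0008  0.0002 -0.0023]
```

View pics/p_low.png

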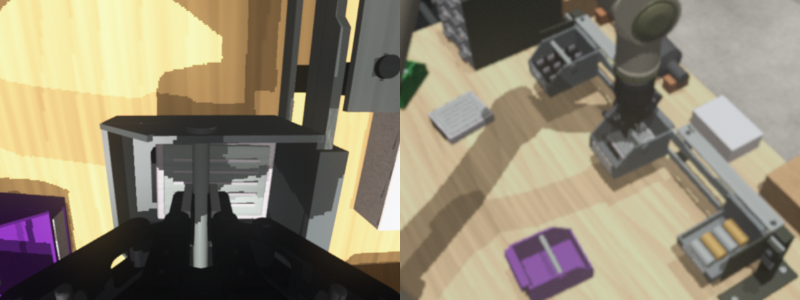

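The hook is seated on the rail in the opening, level and unit in place. Sliding towards +y.

Emit:
move_arm --plan '[[[0.006,0,0,0,0,0],[0.014,0,0,0,0,0],[0.022,0,0,0,0,0],[0.03,0,0,0,0,0],[0.038,0,0,0,0,0],[0.046,0,0,0,0,0],[0.054,0,0,0,0,0],[0.062,0,0,0,0,0],[0.07,0,0,0,0,0],[0.078,0,0,0,0,0]]]'

```text
t: 10.18
tcp_pos: [0.6285, 0.1248, 0.1527]
orientation: [2.254, 2.189, -0.005]
ft_force: [-5.3, -6.5, 6.2]
opening: 0.0077
gripper_force: 62.7
```

```bash
python3 f.py | grep -E "^[0-9]|crown|x0.0[06]|^y0"
```

```text
10.1833 [0.6285 0.1248 0.1527] [-5.33 -6.52  6.24] [-1.503  0.79  -0.074]
rim x0.000 z98 0.0109 ymax 0.0531
rim x0.060 z98 0.0119 ymax 0.0490
crown x0.056 n14 z 0.0108
crown x0.060 n5325 z 0.0054
crown x0.064 n1807 z 0.0153
crown x0.068 n3942 z 0.0199
crown x0.072 n2610 z 0.0233
crown x0.076 n2156 z 0.0234
crown x0.080 n2136 z 0.0236
crown x0.084 n1958 z 0.0236
crown slope 0.5117477260021785 mean [0.07216253 0.01895939 0.02089159] y -0.01620040247764011 0.04599309971795784 xmax 0.07965813078856612
y0.01 0   1709 [0.0802 0.0897 0.1005]
y0.02 0   1708 [0.0802 0.0897 0.1002]
y0.03 0   1623 [0.0801 0.0885 0.0976]
y0.04 0   1472 [0.0802 0.0873 0.0949]
y0.05 0   1317 [0.0801 0.0859 0.0926]
y0.06 0   1122 [0.0801 0.0847 0.0902]
y0.07 0   913 [0.0801 0.0834 0.0878]
y0.08 0   639 [0.08   0.0823 0.0855]
y0.09 0   335 [0.08   0.0813 0.0836]
y0.10 0   62 [0.08   0.0805 0.0819]
y0.11 0   0 
y0.12 0   0
```

Emit:
move_arm --plan '[[[0.006,-0.0005,0,0,0,0],[0.012,-0.0005,0,0,0,0],[0.018,-0.0005,0,0,0,0],[0.024,-0.0005,0,0,0,0],[0.03,-0.0005,0,0,0,0],[0.036,-0.0005,0,0,0,0],[0.042,-0.0005,0,0,0,0],[0.048,-0.0005,0,0,0,0],[0.053,-0.0005,0,0,0,0],[0.058,-0.0005,0,0,0,0]]]'

```text
t: 11.12
tcp_pos: [0.6307, 0.1856, 0.1524]
orientation: [2.251, 2.192, 0.0]
ft_force: [-1.5, -1.3, 1.3]
opening: 0.0074
gripper_force: 61.8
```

```bash
python3 f.py | grep -E "^[0-9]|crown x0.064|x0.0[06]"; python3 d.py sl
python3 - <<'E'
from e import *
B,s=binframe(-.025); z=B[:,2]+s["tcp_pos"][2]-.003
for y in np.arange(.0,.13,.006):
    m=(abs(B[:,1]-y)<.003)&(z>.13)&(z<.166)&(B[:,0]>.064)&(B[:,0]<.076)
    if m.sum()>5: print(round(y,3),m.sum(),np.round(np.percentile(z[m],[50,95]),4))
E
```

```text
11.1167 [0.6307 0.1856 0.1524] [-1.46 -1.33  1.27] [-0.66   0.093 -0.084]
rim x0.000 z98 0.0096 ymax 0.0532
rim x0.060 z98 0.0100 ymax 0.0699
crown x0.060 n5166 z 0.0044
crown x0.064 n1751 z 0.0139
crown x0.068 n4414 z 0.0208
{'t': np.float64(11.2167), 'tcp_pos': array([0.6308, 0.1867, 0.1524]), 'orientation': array([-2.2490e+00, -2.1929e+00, -1.5000e-03]), 'ft_force': array([-1.0673,  0.4701,  0.1462]), 'moment': array([0.0624, 0.0259, 0.0513]), 'opening': np.float64(0.0078), 'gripper_force': np.float64(61.6786)}
0.0 276 [0.164  0.1649]
0.006 300 [0.1638 0.1648]
0.012 313 [0.1637 0.1647]
0.018 340 [0.1635 0.1643]
0.024 341 [0.1634 0.1643]
0.03 367 [0.1632 0.1642]
0.036 394 [0.1631 0.1641]
0.042 516 [0.1594 0.1637]
0.048 414 [0.1546 0.1582]
0.054 812 [0.1497 0.1558]
0.06 967 [0.1524 0.1611]
0.066 1112 [0.1543 0.1618]
0.072 1141 [0.1538 0.1617]
0.078 1213 [0.1545 0.1617]
0.084 1257 [0.1541 0.1618]
0.09 659 [0.1606 0.1622]
0.096 574 [0.1639 0.1657]
0.102 444 [0.165  0.1659]
0.108 396 [0.165  0.1659]
```

View pics/p_sl.png

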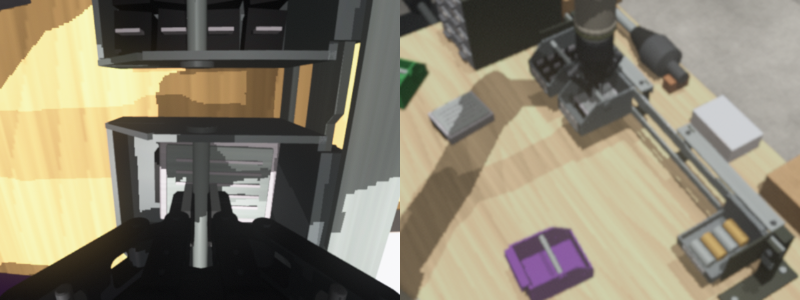

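The picture shows the bin beside the deep bin with a gap of about 40 mm. Depth puts the far shoulder of the notch about 54 mm ahead of the rod, so about 12 mm are still to go.

Emit:
move_arm --plan '[[[0.002,0,0.001,0,0,0],[0.004,0,0.0015,0,0,0],[0.006,0,0.0015,0,0,0],[0.008,0,0.0015,0,0,0],[0.01,0,0.0015,0,0,0],[0.0115,0,0.0015,0,0,0],[0.0115,0,0.0025,0,0,0],[0.0115,0,0.0035,0,0,0]]]'

```text
t: 12.03
tcp_pos: [0.6314, 0.1975, 0.149]
orientation: [2.25, 2.192, 0.002]
ft_force: [0.3, 1.8, 0.1]
opening: 0.0079
gripper_force: 61.6
```

Emit:
move_arm --plan '[[[0,0,0.001,0,0,0],[0.0,0,0.002,0,0,0],[0.0,0,0.003,0,0,0],[0.0,0,0.003,0,0,0]]]'

```text
t: 12.37
tcp_pos: [0.6309, 0.1971, 0.1466]
orientation: [-2.25, -2.191, -0.001]
ft_force: [-3.0, 3.0, 4.7]
opening: 0.0076
gripper_force: 62.4
```

```bash
cat > g.py <<'E'
from e import *
B,s=binframe(-.025); z=B[:,2]+s["tcp_pos"][2]-.003
print(np.round(s["tcp_pos"],4),np.round(s["ft_force"],1),np.round(s["moment"],2))
for y in np.arange(-.02,.08,.006):
    m=(abs(B[:,1]-y)<.003)&(z>.13)&(z<.167)&(B[:,0]>.065)&(B[:,0]<.077)
    if m.sum()>5: print(round(y,3),m.sum(),np.round(np.percentile(z[m],[50,95]),4))
W=B[(B[:,1]>.045)&(B[:,1]<.053)&(B[:,2]>-.02)]
for x in(-.01,.02,.055): 
    q=W[abs(W[:,0]-x)<.005]; print("rim",x,np.percentile(q[:,2],95) if len(q) else "")
E
python3 g.py
```

```text
[0.6309 0.1971 0.1466] [-3.   3.   4.7] [0.71 0.22 0.13]
-0.02 7 [0.159  0.1595]
-0.014 237 [0.1591 0.16  ]
-0.008 366 [0.1592 0.1601]
-0.002 389 [0.1592 0.1601]
0.004 404 [0.1591 0.1601]
0.01 411 [0.1592 0.1601]
0.016 445 [0.1592 0.16  ]
0.022 459 [0.1592 0.1601]
0.028 485 [0.1591 0.1601]
0.034 492 [0.1591 0.16  ]
0.04 684 [0.1588 0.16  ]
0.046 351 [0.1556 0.1587]
0.052 1008 [0.1544 0.1616]
0.058 1134 [0.1542 0.1618]
0.064 1134 [0.1542 0.1617]
0.07 1206 [0.1547 0.1617]
0.076 877 [0.159  0.1619]
rim -0.01 0.010810869177639593
rim 0.02 0.011373410321484596
rim 0.055 0.012027139211749655
```

Emit:
move_arm --plan '[[[0.0005,-0.0003,0.0005,0,0,0],[0.001,-0.0003,0.001,0,0,0],[0.001,-0.0003,0.001,0,0,0]]]'

```text
t: 12.67
tcp_pos: [0.6304, 0.1973, 0.1459]
orientation: [-2.251, -2.191, 0.0]
ft_force: [-4.7, 1.0, 8.9]
opening: 0.0076
gripper_force: 62.8
```

```bash
python3 g.py
```

```text
[0.6304 0.1973 0.1459] [-4.7  1.   8.9] [0.21 0.63 0.14]
-0.014 241 [0.1593 0.1601]
-0.008 408 [0.1592 0.1601]
-0.002 425 [0.1592 0.1602]
0.004 438 [0.1592 0.16  ]
0.01 453 [0.1592 0.1601]
0.016 471 [0.1592 0.1601]
0.022 508 [0.1591 0.1602]
0.028 511 [0.1592 0.1601]
0.034 544 [0.1592 0.1602]
0.04 717 [0.1588 0.16  ]
0.046 406 [0.1556 0.1587]
0.052 1114 [0.1536 0.1616]
0.058 1202 [0.1537 0.1618]
0.064 1261 [0.1539 0.1617]
0.07 1338 [0.1541 0.1618]
0.076 960 [0.1589 0.1619]
rim -0.01 0.01069352352825107
rim 0.02 0.011593340142445775
rim 0.055 0.0125822459772835
```

The hook is on the notch floor (it no longer sinks under pressure). Release.

Emit:
move_arm --plan '[[[0,0,-0.0005,0,0,0],[0,0,-0.001,0,0,0],[0,0,-0.001,0,0,0],[0,0,-0.001,0,0,0]]]'

```text
t: 13.05
tcp_pos: [0.6304, 0.1974, 0.1461]
orientation: [-2.251, -2.191, 0.001]
ft_force: [-3.0, 1.3, 4.0]
opening: 0.0078
gripper_force: 62.1
```

Emit:
move_arm --plan '[[[0,0,0,0,0,0],[0,0,0,0,0,0],[0,0,0,0,0,0],[0,0,0,0,0,0],[0,0,0,0,0,0],[0,0,0,0,0,0]]]' --fingers 0.045

```text
t: 13.55
tcp_pos: [0.6308, 0.1973, 0.146]
orientation: [2.251, 2.191, -0.0]
ft_force: [0.2, -0.2, 0.3]
opening: 0.045
gripper_force: 0.0
```

```bash
python3 g.py
```

```text
[0.6308 0.1973 0.146 ] [ 0.2 -0.2  0.3] [ 0.03 -0.01  0.03]
-0.008 17 [0.1592 0.1599]
-0.002 276 [0.1594 0.1602]
0.004 408 [0.1593 0.1601]
0.01 426 [0.1592 0.1602]
0.016 448 [0.1593 0.1603]
0.022 473 [0.1592 0.1602]
0.028 485 [0.1593 0.1603]
0.034 507 [0.1592 0.1601]
0.04 688 [0.1591 0.1602]
0.046 445 [0.1552 0.1586]
0.052 1072 [0.1537 0.1616]
0.058 1161 [0.154  0.1617]
0.064 1175 [0.1535 0.1618]
0.07 1271 [0.1545 0.1617]
0.076 899 [0.159  0.1619]
rim -0.01 0.009723912195698724
rim 0.02 0.01098967631716563
rim 0.055 0.012372549050340112
```

Hanging freely in the notch, no contact force. Retract straight up and check.

Emit:
move_arm --plan '[[[0,0,-0.01,0,0,0],[0,0,-0.025,0,0,0],[0,0,-0.045,0,0,0],[0,0,-0.07,0,0,0],[0,0,-0.1,0,0,0],[0,0,-0.12,0,0,0],[0,0,-0.12,0,0,0]]]'

```text
t: 14.18
tcp_pos: [0.6328, 0.1974, 0.2716]
orientation: [2.25, 2.189, 0.011]
ft_force: [0.4, -0.9, -0.2]
opening: 0.045
gripper_force: 0.0
```

```bash
python3 d.py end
python3 - <<'E'
from h import *
c=camera("wrist")
P=cloud(c,np.ones((480,640),bool))-np.array([.6308,.1973,0]);B=P@R.from_euler("z",-.025).as_matrix()
for x in(-.03,0,.03,.05,.071):
    m=(abs(B[:,0]-x)<.004)&(abs(B[:,1]-(.048 if x<.06 else 0))<(.004 if x<.06 else .03))&(B[:,2]>.12)&(B[:,2]<.167)
    if m.sum()>5: print(x,np.round(np.percentile(B[m,2],[50,95]),4))
E
```

```text
{'t': np.float64(14.1833), 'tcp_pos': array([0.6328, 0.1974, 0.2716]), 'orientation': array([2.2497, 2.1887, 0.0107]), 'ft_force': array([ 0.4219, -0.8713, -0.1515]), 'moment': array([ 0.0271, -0.0242,  0.0239]), 'opening': np.float64(0.045), 'gripper_force': np.float64(0.0)}
-0.03 [0.146  0.1511]
0 [0.1516 0.1534]
0.03 [0.153  0.1546]
0.05 [0.1539 0.1552]
0.071 [0.1593 0.1604]
```

View pics/p_end.png

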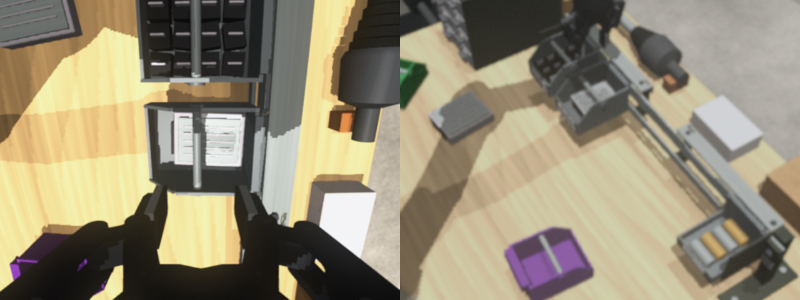

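The bin hangs level in the notch (crown at 159 mm), with the unit inside, the deep bin untouched and the gripper clear. Handing in.

```bash
python3 -c "
from station import *
print(hand_in())"
```

```text
the job is handed in; nothing more can be done
None
```

The grey bin hangs released in the notch next to the deep bin with the control unit still inside, and the job is handed in (about 14 s on the robot's clock); `hand_in()` returned no verdict.

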